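# Hold the sprung incubator hood just below its balance point

## Robot

A 6-joint arm with a two-finger parallel gripper is mounted at the origin on the work surface. World frame = base frame: x ahead of the robot, y to its left, z up, the work surface at z = 0. Lengths are in m, angles in rad, forces in N, time in s.
With the tool pointing down it reaches from about 0.225 to 0.875 m from the base axis. Payload 3.4 kg.
Tool frame: the origin (TCP) lies between the finger pads; the fingertips stand 11 mm ahead of it and the grasp point (between the pads) lies 8 mm behind it; z points along the fingers, y is the line along which they close (so a half turn about z gives the same grasp; the last joint's range is limited). The gripper opens to 85 mm and grips with 20 to 120 N. Pads are 22 mm wide; open, the fingers measure 114 mm over their backs; the gripper's body (76 mm by 85 mm) begins 54 mm behind the grasp point. The pads swing forward as they close: fully open they stand 13 mm farther back than shut.
Start: joints at [1.153, 0.276, 1.505, -0, 1.361, -0.121], TCP at [0.168, 0.55, 0.242] pointing down, gripper open.
Joint ranges: [-2.89, 2.89], [-0.75, 2.08], [0.22, 2.7], [-1.18, 4.32], [0.11, 2.71], [-2.7, 2.7]. Speed limits (rad/s): [2.57, 2.57, 3.14, 3.14, 3.14, 3.14].

## Interface

Orientations are given as a unit quaternion [w, x, y, z].
In Python, from rig import sensors, eyes, manip gives the robot as it stands.
- The arm moves only by the tool drive_tool, never from a script. Its argument "deltas" is a list of rows, each an object with "linear": the shift along the world's x, y, z in mm, a list of three; "twist": the turn about the world's z in degrees; "claw": the opening, from 0 (shut) to 1 (fully open). In form: [{"linear": [tx, ty, tz], "twist": twist, "claw": claw}, ...]. A call has 1 to 12 rows; each row is the pose to reach, as a shift and turn from the pose commanded when the call began; what a row does not reach only later rows make up. A row lasts 1/12 s, in which the tool goes at most 41.7 mm and 7.16 degrees, less where a joint would pass 70% of its speed; a pose out of reach is approached as far as the arm can. A call with a gripper value outside its range is refused whole. The fingers move at their own pace and stop on an object; "squeeze" is the grip in N (left out, the last holds). Time passes only in rows, so rows that repeat a pose let the fingers close. It gives the time, the measured TCP pose, the force, the opening and the grip force at its end, in the units of the state.
- sensors.get_state(): the state, without advancing time (a new reading comes with each control period).
- eyes.get_image(name): name is "scene" or "top"; returns the picture (400x640x3 uint8, red, green, blue); there is no depth.
- eyes.camera_model(name): a dict with "intrinsics" (3x3 intrinsics, pixels), "dist" ([k1, k2, p1, p2, k3] as OpenCV has them; the pictures are not rectified), "R" (3x3) and "t" (3): a world point X has camera coordinates R X + t. Camera axes: x right, y down, z forward; pixel columns grow to the right and rows downward; lengths in m; the calibration is good to about 2 mm. A picture is of the moment at which its call begins. camera_model takes no time and is no camera call.
- manip.sign_off(): hands the job in; it is judged then, once.
The state is a dict: "clock": time; "qpos": joint angles; "qd": joint speeds; "effort": joint torques, N m; "position": TCP position; "ee_rot": TCP orientation; "contact_force": force on the tool from outside, world axes, zero at the start; "moment": the same for the moment, N m; "width": finger opening in m; "gripper_force": force on a finger pad.
Only numpy, scipy, OpenCV 4.12 (cv2) and the standard library are available. Lean on these libraries where they do the work, as an engineer would, in place of code of your own. Each camera call takes 0.05 s, during which the arm holds its last target. There are 200 camera calls.

## Task

The tube incubator is to be aired and then loaded by a colleague: lift its spring-balanced hood by the bar handle past its balance point, where the spring would carry it up on its own, without letting it fly up to its open stop. Then bring it back and finish holding it still by the handle just below the balance point (within about ten degrees), so that it would fall shut as soon as it was let go. Keep holding at the end, and leave the tube rack, the timer and the bottle where they are.

Things in the scene. Friction and masses are not known exactly. Their poses are not given: they have to be found in the camera images.
- incubator: White bench-top tube incubator, fixed to the table, 190 deep (x) x 260 wide (y) x 98 mm high under its hood. Origin: centre of its underside, on the table. Its x axis points from the front (the handle side, towards the robot) to the back (the hinge side), y along the hinge, z up. Its place and yaw vary.
- hood (a joint): Hood angle in rad: 0 closed, grows as the front rises, open stop 1.5. White slab 190 x 260 x 30 mm. A nearly constant spring torque (0.7 N m) lifts it: below the balance angle it falls shut, above it the spring carries it up. Hardly any friction; the net force at the bar, at most 3 N, is downward below balance, upward above it. The balance angle depends on trim.
- bar (a point): Middle of the hood's round steel bar handle: 16 mm thick, along the incubator's y, 110 mm free length, its centre 45 mm in front of the hood's front edge (an arm at each end), nothing under it. It can be pinched from above and turns between the pads. 235 mm from the hinge line; closed, it is level with the hinge, 115 mm above the table.
- hinge (a point): Middle of the hinge line, at the back edge of the hood, 115 mm above the table, 95 mm behind the incubator's origin. At hood angle q the bar lies 235*cos(q) mm in front of it (incubator -x) and 235*sin(q) mm above it.
- trim (a joint): Position in m of the trim weight, a dark steel block 36 x 80 x 24 mm clamped on two rods on the hood: 0 at the back (block centre 50 mm from the hinge), 0.08 at the front (130 mm). It need not be touched. It sets the hood's balance angle in rad: 0.69 at 0.00 m, 0.78 at 0.02 m, 0.85 at 0.04 m, 0.91 at 0.06 m, 0.96 at 0.08 m, smooth in between.
- trim_top (a point): Middle of the top face of the trim weight.
- rack: White tube rack 60 x 120 x 35 mm with two tubes standing up to 70 mm, loose bystander beside the incubator. Origin: centre of its underside.
- timer: White kitchen-type timer 30 x 65 x 65 mm standing on edge, loose bystander beside the incubator. Origin: centre of its underside.
- flask: Green-tinted bottle, 64 mm diameter, 190 mm high, loose bystander beside the incubator. Origin: centre of its underside.

How it is judged:
On the way:
1. the hood is raised past its balance point (((value of joint trim below 0.00501 m and value of joint hood above 0.76 rad) or (value of joint trim between 0.005 and 0.01001 m and value of joint hood above 0.784 rad) or (value of joint trim between 0.01 and 0.01501 m and value of joint hood above 0.807 rad) or (value of joint trim between 0.015 and 0.02001 m and value of joint hood above 0.828 rad) or (value of joint trim between 0.02 and 0.02501 m and value of joint hood above 0.848 rad) or (value of joint trim between 0.025 and 0.03001 m and value of joint hood above 0.868 rad) or (value of joint trim between 0.03 and 0.03501 m and value of joint hood above 0.886 rad) or (value of joint trim between 0.035 and 0.04001 m and value of joint hood above 0.903 rad) or (value of joint trim between 0.04 and 0.04501 m and value of joint hood above 0.919 rad) or (value of joint trim between 0.045 and 0.05001 m and value of joint hood above 0.935 rad) or (value of joint trim between 0.05 and 0.05501 m and value of joint hood above 0.95 rad) or (value of joint trim between 0.055 and 0.06001 m and value of joint hood above 0.964 rad) or (value of joint trim between 0.06 and 0.06501 m and value of joint hood above 0.978 rad) or (value of joint trim between 0.065 and 0.07001 m and value of joint hood above 0.991 rad) or (value of joint trim between 0.07 and 0.07501 m and value of joint hood above 1.004 rad) or (value of joint trim above 0.075 m and value of joint hood above 1.016 rad))), for 0.2 s.
At the end, for the whole second after the job is handed in: The hood is still (under 0.05 rad/s), 0.03 to 0.20 rad below the balance angle that belongs to its trim weight's position, and the fingers bear on it (over 0.2 N) (((value of joint trim below 0.00501 m and value of joint hood between 0.5 and 0.67 rad) or (value of joint trim between 0.005 and 0.01001 m and value of joint hood between 0.524 and 0.694 rad) or (value of joint trim between 0.01 and 0.01501 m and value of joint hood between 0.547 and 0.717 rad) or (value of joint trim between 0.015 and 0.02001 m and value of joint hood between 0.568 and 0.738 rad) or (value of joint trim between 0.02 and 0.02501 m and value of joint hood between 0.588 and 0.758 rad) or (value of joint trim between 0.025 and 0.03001 m and value of joint hood between 0.608 and 0.778 rad) or (value of joint trim between 0.03 and 0.03501 m and value of joint hood between 0.626 and 0.796 rad) or (value of joint trim between 0.035 and 0.04001 m and value of joint hood between 0.643 and 0.813 rad) or (value of joint trim between 0.04 and 0.04501 m and value of joint hood between 0.659 and 0.829 rad) or (value of joint trim between 0.045 and 0.05001 m and value of joint hood between 0.675 and 0.845 rad) or (value of joint trim between 0.05 and 0.05501 m and value of joint hood between 0.69 and 0.86 rad) or (value of joint trim between 0.055 and 0.06001 m and value of joint hood between 0.704 and 0.874 rad) or (value of joint trim between 0.06 and 0.06501 m and value of joint hood between 0.718 and 0.888 rad) or (value of joint trim between 0.065 and 0.07001 m and value of joint hood between 0.731 and 0.901 rad) or (value of joint trim between 0.07 and 0.07501 m and value of joint hood between 0.744 and 0.914 rad) or (value of joint trim above 0.075 m and value of joint hood between 0.756 and 0.926 rad)) and velocity of joint hood between -0.05 and 0.05 rad/s and contact force between the fingers and hood above 0.2 N); the arm keeps its last pose, push and grip.
It fails at once if the hood flies up to its open stop (over 1.42 rad) (value of joint hood above 1.42 rad).
It fails at once if the rack, the timer or the bottle is shifted by more than 20 mm (distance of any of rack, timer, flask from where it was at the start of the episode above 0.02 m).
It also fails if it takes over 42 s, if anything falls off the work surface, if the arm or the gripper's body presses on something with over 40 N, if the wrist force passes 120 N, or if a joint passes its speed limit or range.

## Working session

There is one attempt and no reset: what is moved stays moved. The work goes in short steps, Python scripts to look and compute and a tool call to move; the robot and the scene stay as the last step left them, time stands still between calls to the robot, and variables do not carry over. Pictures are saved under pics/ and viewed, at most 10 in all, crops included, and the job is handed in when it is done.

Besides the shell and the picture viewer there is one more tool, called after "Emit:" in YAML: its name, and indented under it one key for each argument. drive_tool: Moves the arm, as the interface text tells. Its arguments: {"type":"object","properties":{"deltas":{"type":"array","items":{"type":"object","properties":{"linear":{"type":"array","items":{"type":"number"}},"twist":{"type":"number"},"claw":{"type":"number"}}}},"squeeze":{"type":"number"}},"required":["deltas"]}

```bash
mkdir -p pics; python3 - <<'E'
from rig import sensors, eyes
import cv2
s=sensors.get_state();print(s)
for n in("scene","top"):
    cv2.imwrite(f"pics/{n}0.png",eyes.get_image(n)[:,:,::-1]);print(n,eyes.camera_model(n))
E
```

```text
{'clock': 0.0, 'qpos': array([ 1.15300100e+00,  2.76600575e-01,  1.50619132e+00,  1.62238136e-06,
        1.36069048e+00, -1.20952608e-01]), 'qd': array([ 0.00037712, -0.00167503,  0.00125698,  0.00204255,  0.00171307,
        0.00215351]), 'effort': array([-1.41318254e-03, -4.16775835e+01, -2.45804787e+01, -3.92277925e-04,
        1.10706003e-02,  5.47341756e-06]), 'position': array([0.16794936, 0.54936748, 0.24141333]), 'ee_rot': array([-2.52218353e-04,  1.47877137e-01,  9.89005288e-01, -9.10575190e-04]), 'contact_force': array([-0.55429015,  0.69967562,  0.06768034]), 'moment': array([ 0.03578855,  0.01527249, -0.00860861]), 'gripper_force': 0.0, 'width': 0.08536193373306264}
scene {'intrinsics': array([[432.62238681,   0.        , 321.51506324],
       [  0.        , 432.62238681, 197.14175821],
       [  0.        ,   0.        ,   1.        ]]), 'dist': array([0.0023185, 0.       , 0.       , 0.       , 0.       ]), 'R': array([[ 0.67911215,  0.73398417,  0.00859773],
       [ 0.62581691, -0.5728306 , -0.5293565 ],
       [-0.38361425,  0.36487304, -0.84835593]]), 't': array([-0.44458409, -0.30108961,  1.44136453])}
top {'intrinsics': array([[511.88681945,   0.        , 323.94147855],
       [  0.        , 511.88681945, 190.24241765],
       [  0.        ,   0.        ,   1.        ]]), 'dist': array([-0.08775154,  0.        ,  0.        ,  0.        ,  0.        ]), 'R': array([[-0.01371788, -0.99987186, -0.00825083],
       [-0.98448194,  0.01494956, -0.174848  ],
       [ 0.17494894,  0.00572425, -0.98456087]]), 't': array([0.07790156, 0.61967416, 1.38991414])}
```

View pics/scene0.png

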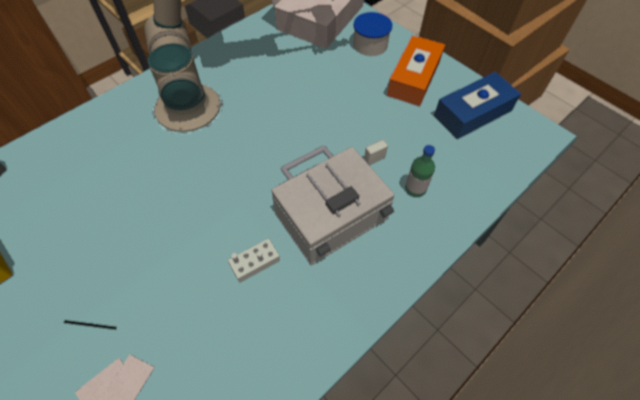

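View pics/top0.png

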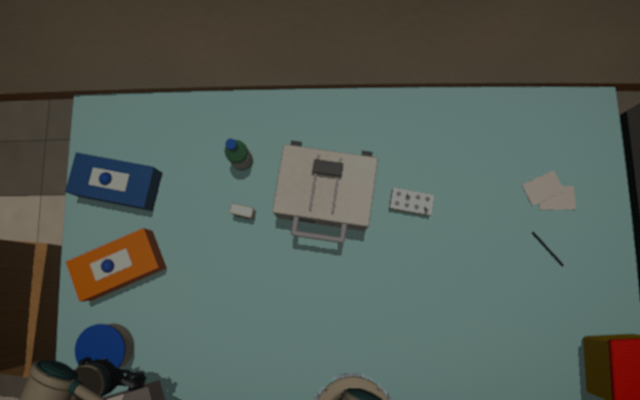

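The top view shows the incubator near (325,187), with the handle spanning (295,235)–(344,240) and the trim block at (328,168). The bottle is at (236,152), the timer at (242,211) and the rack at (411,201). I'll zoom in next.

```bash
python3 - <<'E'
import cv2,numpy as np
a=cv2.imread("pics/top0.png")[130:255,260:400];cv2.imwrite("pics/topc.png",cv2.resize(cv2.convertScaleAbs(a,alpha=1.5),None,fx=4.8,fy=4.8,interpolation=cv2.INTER_CUBIC))
a=cv2.imread("pics/scene0.png")[140:265,260:400];cv2.imwrite("pics/scenec.png",cv2.resize(cv2.convertScaleAbs(a,alpha=1.5),None,fx=4.8,fy=4.8,interpolation=cv2.INTER_CUBIC))
E
```

```text
(no output)
```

View pics/topc.png

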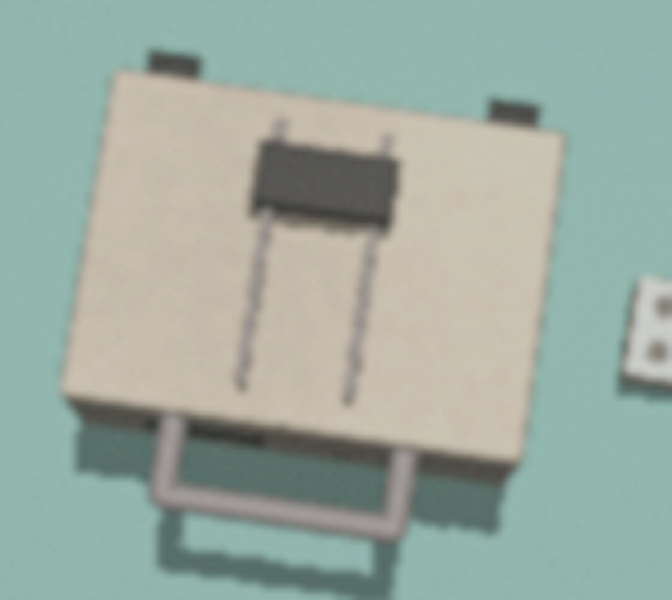

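View pics/scenec.png

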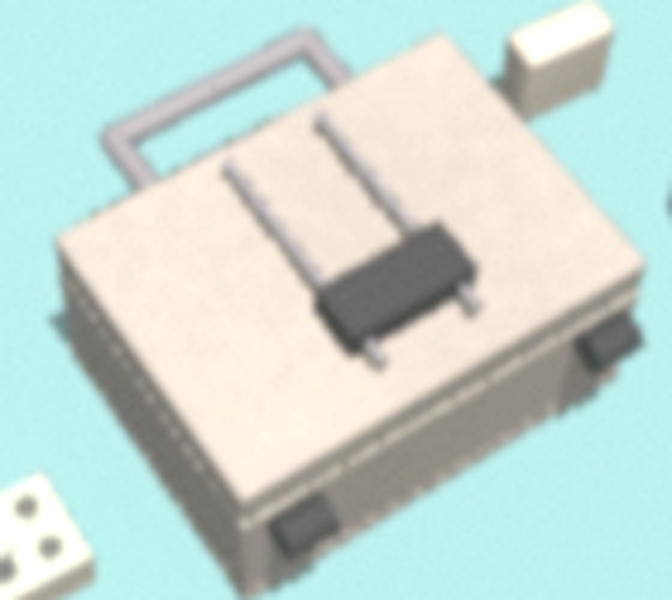

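Top crop: hood corners are at (115,72), (565,133), (520,465) and (65,392), the bar ends at (160,495) and (398,525), and the trim top face is centred at about (326,181). Scene crop: the trim top face is centred at about (395,274).

```bash
cat >h.py <<'E'
import numpy as np,cv2
from rig import eyes
def ray(n,p):
    m=eyes.camera_model(n);u=cv2.undistortPoints(np.array([[p]],float),m["intrinsics"],m["dist"])[0,0]
    R=m["R"];return -R.T@m["t"],R.T@np.array([*u,1])
def plane(n,p,z):
    c,d=ray(n,p);return c+d*(z-c[2])/d[2]
def tri(a,b):
    (c1,d1),(c2,d2)=ray("top",a),ray("scene",b)
    s=np.linalg.lstsq(np.c_[d1,-d2],c2-c1,rcond=None)[0];p,q=c1+s[0]*d1,c2+s[1]*d2
    return (p+q)/2,np.linalg.norm(p-q)
E
python3 - <<'E'
from h import *
np.set_printoptions(precision=4,suppress=True)
T=lambda x,y:(260+(x+.5)/4.8-.5,130+(y+.5)/4.8-.5)
S=lambda x,y:(260+(x+.5)/4.8-.5,140+(y+.5)/4.8-.5)
tc=[(115,72),(565,133),(520,465),(65,392)]
sc=[(643,262),(245,500),(60,240),(437,37)]
P=[]
for a,b in zip(tc,sc): p=tri(T(*a),S(*b));P.append(p[0]);print("corner",p)
print("bar L,R tri",tri(T(160,495),S(308,38)),tri(T(398,525),S(112,138)))
bl,br=plane("top",T(160,495),.115),plane("top",T(398,525),.115)
print("bar plane",bl,br,np.linalg.norm(bl-br))
Q=np.array([plane("top",T(*a),.130) for a in tc]);print(Q)
bk=(Q[0]+Q[1])/2;fr=(Q[2]+Q[3])/2;ax=bk-fr;print("depth",np.linalg.norm(ax),"width",np.linalg.norm(Q[0]-Q[1]),"yaw",np.degrees(np.arctan2(ax[1],ax[0])),"yaw from y",np.degrees(np.arctan2(*( -(Q[0]-Q[1])[:1],(Q[0]-Q[1])[1]))))
e=ax/np.linalg.norm(ax)
t=tri(T(326,181),S(395,274));print("trim",t,"dist from hinge",(bk-t[0])@e,"z")
for z in(.15,.155,.16,.165): print(z,(bk-plane("top",T(326,181),z))@e,(bk-plane("scene",S(395,274),z))@e)
print("bar->hinge",(bk-(bl+br)/2)@e)
for n,p,z in(("flask",(236,152),0.1),("timer",(242,209),.065),("rack",(411,201),.035)):print(n,plane("top",p,z))
E
```

```text
corner (array([0.7364, 0.1769, 0.1249]), np.float64(0.0006309041738919678))
corner (array([ 0.6969, -0.0769,  0.1267]), np.float64(0.0012830605713528727))
corner (array([ 0.5104, -0.0456,  0.1206]), np.float64(0.0035391246953478195))
corner (array([0.5527, 0.2041, 0.1248]), np.float64(0.002025149356450455))
bar L,R tri (array([0.4965, 0.1532, 0.1144]), np.float64(0.0006540374642145413)) (array([0.4773, 0.0211, 0.1191]), np.float64(4.2331401324162994e-05))
bar plane [0.4962 0.1529 0.115 ] [0.4777 0.021  0.115 ] 0.13319586318016735
[[ 0.7352  0.1767  0.13  ]
 [ 0.6957 -0.0771  0.13  ]
 [ 0.5084 -0.0464  0.13  ]
 [ 0.5527  0.2043  0.13  ]]
depth 0.18720311016233404 width 0.2568636653732286 yaw -8.980116774074688 yaw from y [-8.8529]
trim (array([0.6643, 0.0581, 0.1558]), np.float64(0.00021789934734569135)) dist from hinge 0.051824490414866246 z
0.15 0.050599759382051496 0.05457261921683243
0.155 0.05170839344351965 0.05215104825127956
0.16 0.0528170275049878 0.0497294772857267
0.165 0.05392566156645584 0.047307906320173836
bar->hinge 0.23152176454904483
flask [0.7245 0.3119 0.1   ]
timer [0.5692 0.2986 0.065 ]
rack [ 0.5893 -0.179   0.035 ]
```

The trim weight sits at about 0.002–0.005 m, so the balance angle is about 0.70. I'll raise the hood to about 0.85 and finish near 0.60, which suits either trim bin. First I'll move above the bar with the fingers half open.

Emit:
drive_tool:
  deltas:
    - {"linear": [22,-33,0],"twist": -6,"claw": 0.45}
    - {"linear": [44,-66,0],"twist": -12,"claw": 0.45}
    - {"linear": [66,-99,0],"twist": -18,"claw": 0.45}
    - {"linear": [88,-132,0],"twist": -24,"claw": 0.45}
    - {"linear": [110,-165,0],"twist": -30,"claw": 0.45}
    - {"linear": [132,-198,0],"twist": -36,"claw": 0.45}
    - {"linear": [154,-231,0],"twist": -42,"claw": 0.45}
    - {"linear": [176,-264,0],"twist": -48,"claw": 0.45}
    - {"linear": [198,-297,0],"twist": -54,"claw": 0.45}
    - {"linear": [220,-330,0],"twist": -60,"claw": 0.45}
    - {"linear": [242,-363,0],"twist": -66,"claw": 0.45}
    - {"linear": [264,-396,0],"twist": -72,"claw": 0.45}
  squeeze: 30

```text
clock: 1.1
position: [0.4326, 0.152, 0.2422]
ee_rot: [-0.0, 0.703, 0.711, -0.0]
contact_force: [-0.3, 0.7, -0.1]
width: 0.0385
gripper_force: 0.0
```

Emit:
drive_tool:
  deltas:
    - {"linear": [22,-30,-10],"twist": -5,"claw": 0.45}
    - {"linear": [42,-52,-20],"twist": -10,"claw": 0.45}
    - {"linear": [54,-67,-30],"twist": -10,"claw": 0.45}
    - {"linear": [54,-67,-40],"twist": -10,"claw": 0.45}
    - {"linear": [54,-67,-40],"twist": -10,"claw": 0.45}
    - {"linear": [54,-67,-40],"twist": -10,"claw": 0.45}

```text
clock: 1.6
position: [0.4848, 0.0874, 0.2015]
ee_rot: [-0.001, 0.76, 0.649, -0.001]
contact_force: [-0.3, 0.8, 0.3]
width: 0.0383
gripper_force: 0.0
```

```bash
python3 - <<'E'
from rig import sensors, eyes
import cv2,numpy as np
s=sensors.get_state();print(s['clock'],s['position'],s['ee_rot'],s['width'],s['contact_force'])
a=eyes.get_image("top")[130:265,240:400,::-1];b=eyes.get_image("scene")[110:245,240:400,::-1]
cv2.imwrite("pics/c2.png",np.hstack([cv2.resize(cv2.convertScaleAbs(i,alpha=1.5),(400,338),interpolation=cv2.INTER_CUBIC) for i in(a,b)]))
E
```

```text
1.6 [0.48482999 0.08737321 0.20149958] [-0.00120498  0.76043131  0.64941651 -0.0009787 ] 0.03826918863087622 [-0.33559517  0.76868062  0.31006483]
```

View pics/c2.png

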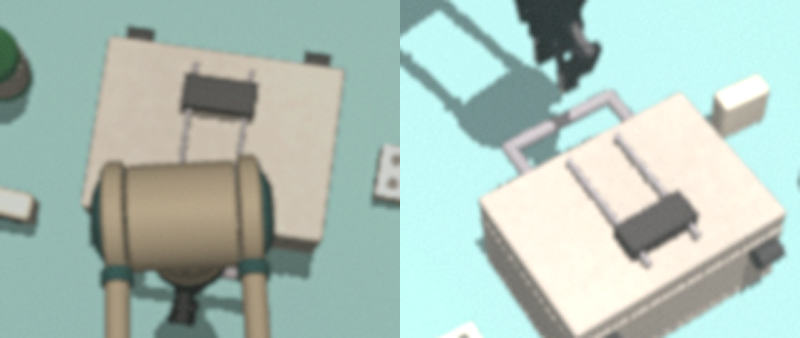

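The gripper is above the bar and the closing axis matches the hood yaw. The scene crop shows the fingertips over the middle of the bar. I'll descend next, then close.

Emit:
drive_tool:
  deltas:
    - {"linear": [0,0,-20],"twist": 0,"claw": 0.45}
    - {"linear": [0,0,-40],"twist": 0,"claw": 0.45}
    - {"linear": [0,0,-55],"twist": 0,"claw": 0.45}
    - {"linear": [0,0,-70],"twist": 0,"claw": 0.45}
    - {"linear": [0,0,-82],"twist": 0,"claw": 0.45}
    - {"linear": [0,0,-94],"twist": 0,"claw": 0.45}
    - {"linear": [0,0,-94],"twist": 0,"claw": 0.45}
    - {"linear": [0,0,-94],"twist": 0,"claw": 0.45}

```text
clock: 2.37
position: [0.4857, 0.0878, 0.1087]
ee_rot: [-0.0, 0.76, 0.65, 0.0]
contact_force: [0.2, -0.6, 0.3]
width: 0.0385
gripper_force: 0.0
```

Emit:
drive_tool:
  deltas:
    - {"linear": [0,0,0],"twist": 0,"claw": 0.3}
    - {"linear": [0,0,0],"twist": 0,"claw": 0.2}
    - {"linear": [0,0,0],"twist": 0,"claw": 0.1}
    - {"linear": [0,0,0],"twist": 0,"claw": 0}
    - {"linear": [0,0,0],"twist": 0,"claw": 0}
    - {"linear": [0,0,0],"twist": 0,"claw": 0}
    - {"linear": [0,0,0],"twist": 0,"claw": 0}
    - {"linear": [0,0,0],"twist": 0,"claw": 0}
  squeeze: 30

```text
clock: 3.03
position: [0.4875, 0.0872, 0.1092]
ee_rot: [0.001, 0.761, 0.649, 0.001]
contact_force: [2.3, 2.5, 6.1]
width: 0.0148
gripper_force: 29.6
```

The bar is gripped: width 14.8 mm, force 30 N. I'll lift along the arc to 0.60 rad.

Emit:
drive_tool:
  deltas:
    - {"linear": [0.3,0,11.7],"twist": 0,"claw": 0}
    - {"linear": [1.2,-0.2,23.5],"twist": 0,"claw": 0}
    - {"linear": [2.6,-0.4,35.1],"twist": 0,"claw": 0}
    - {"linear": [4.6,-0.7,46.7],"twist": 0,"claw": 0}
    - {"linear": [7.2,-1.1,58.1],"twist": 0,"claw": 0}
    - {"linear": [10.4,-1.6,69.4],"twist": 0,"claw": 0}
    - {"linear": [14,-2.2,80.6],"twist": 0,"claw": 0}
    - {"linear": [18.4,-2.9,91.5],"twist": 0,"claw": 0}
    - {"linear": [23.1,-3.7,102.2],"twist": 0,"claw": 0}
    - {"linear": [28.5,-4.5,112.7],"twist": 0,"claw": 0}
    - {"linear": [34.3,-5.4,122.8],"twist": 0,"claw": 0}
    - {"linear": [40.5,-6.4,132.7],"twist": 0,"claw": 0}

```text
clock: 4.03
position: [0.5249, 0.0808, 0.2398]
ee_rot: [-0.002, 0.761, 0.649, -0.002]
contact_force: [0.5, 1.6, -3.4]
width: 0.0146
gripper_force: 29.2
```

```bash
python3 - <<'E'
from rig import sensors, eyes
import cv2,numpy as np
s=sensors.get_state();print(s['clock'],s['position'],s['width'],s['contact_force'],s['moment'],s['gripper_force'])
a=eyes.get_image("top")[110:265,210:420,::-1];b=eyes.get_image("scene")[90:245,240:450,::-1]
cv2.imwrite("pics/c3.png",np.hstack([cv2.resize(cv2.convertScaleAbs(i,alpha=1.5),(400,295),interpolation=cv2.INTER_CUBIC) for i in(a,b)]))
E
```

```text
4.0333 [0.52490167 0.08081354 0.23979507] 0.01459438477138683 [ 0.50795803  1.5792665  -3.38621247] [ 0.39438912  0.22402857 -0.10827374] 29.240390360355377
```

View pics/c3.png

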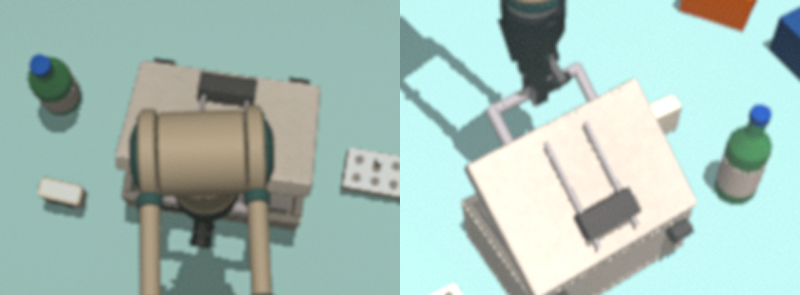

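The hood follows the fingers. The bar is held at its middle, and the bystanders haven't moved. I'll go past balance to about 0.86, hold, then check.

Emit:
drive_tool:
  deltas:
    - {"linear": [3.3,-0.5,4.8],"twist": 0,"claw": 0}
    - {"linear": [6.8,-1.1,9.5],"twist": 0,"claw": 0}
    - {"linear": [14.1,-2.2,18.7],"twist": 0,"claw": 0}
    - {"linear": [21.7,-3.4,27.5],"twist": 0,"claw": 0}
    - {"linear": [30,-4.7,35.9],"twist": 0,"claw": 0}
    - {"linear": [35,-5.4,40.5],"twist": 0,"claw": 0}
    - {"linear": [40,-6.3,45.2],"twist": 0,"claw": 0}
    - {"linear": [40,-6.3,45.2],"twist": 0,"claw": 0}
    - {"linear": [40,-6.3,45.2],"twist": 0,"claw": 0}
    - {"linear": [40,-6.3,45.2],"twist": 0,"claw": 0}
    - {"linear": [40,-6.3,45.2],"twist": 0,"claw": 0}
    - {"linear": [40,-6.3,45.2],"twist": 0,"claw": 0}

```text
clock: 5.13
position: [0.5633, 0.0745, 0.2874]
ee_rot: [-0.002, 0.76, 0.65, -0.002]
contact_force: [-9.3, 1.2, 9.4]
width: 0.0147
gripper_force: 29.9
```

```bash
python3 - <<'E'
from rig import sensors, eyes
import cv2,numpy as np
s=sensors.get_state();p=s['position'];print(s['clock'],p,s['width'],s['contact_force'],s['gripper_force'])
H=np.array([.719,.0506,.115]);b=p+[0,0,.0065];e=np.array([.988,-.155,0]);d=H-b;print(np.arctan2(-d[2],d@e),np.hypot(d[2],d@e))
a=eyes.get_image("top")[110:265,210:420,::-1];b=eyes.get_image("scene")[90:245,240:450,::-1]
cv2.imwrite("pics/c4.png",np.hstack([cv2.resize(cv2.convertScaleAbs(i,alpha=1.5),(400,295),interpolation=cv2.INTER_CUBIC) for i in(a,b)]))
E
```

```text
5.1333 [0.56332538 0.07448852 0.28741566] 0.014688816819857396 [-9.31839892  1.17853033  9.36808265] 29.853166937828064
0.8489416064297974 0.23836941161033168
```

View pics/c4.png

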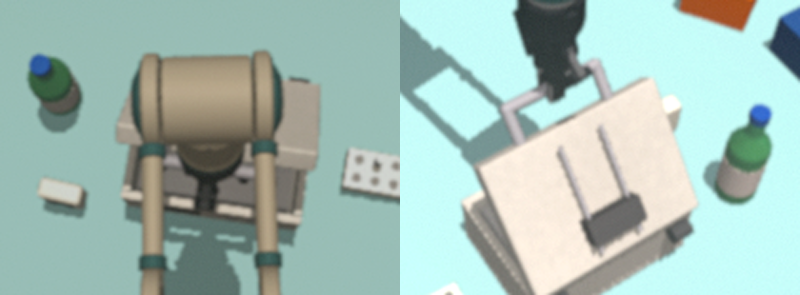

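The hood is at about 0.85 rad and still pinched. I'll bring it back along the arc to about 0.59.

Emit:
drive_tool:
  deltas:
    - {"linear": [-5,0.8,-4.7],"twist": 0,"claw": 0}
    - {"linear": [-10,1.6,-9.3],"twist": 0,"claw": 0}
    - {"linear": [-18.3,2.9,-17.7],"twist": 0,"claw": 0}
    - {"linear": [-25.9,4.1,-26.5],"twist": 0,"claw": 0}
    - {"linear": [-33.2,5.2,-35.7],"twist": 0,"claw": 0}
    - {"linear": [-37.3,5.9,-41.5],"twist": 0,"claw": 0}
    - {"linear": [-41.3,6.5,-47.2],"twist": 0,"claw": 0}
    - {"linear": [-41.3,6.5,-47.2],"twist": 0,"claw": 0}
    - {"linear": [-41.3,6.5,-47.2],"twist": 0,"claw": 0}
    - {"linear": [-41.3,6.5,-47.2],"twist": 0,"claw": 0}
    - {"linear": [-41.3,6.5,-47.2],"twist": 0,"claw": 0}
    - {"linear": [-41.3,6.5,-47.2],"twist": 0,"claw": 0}

```text
clock: 6.23
position: [0.5245, 0.0809, 0.2393]
ee_rot: [-0.001, 0.76, 0.649, -0.001]
contact_force: [-6.0, 2.0, 4.6]
width: 0.0148
gripper_force: 30.7
```

```bash
python3 - <<'E'
from rig import sensors, eyes
import cv2,numpy as np
s=sensors.get_state();p=s['position'];print(s['clock'],p,s['width'],s['contact_force'],s['gripper_force'],abs(s['qd']).max())
H=np.array([.719,.0506,.115]);b=p+[0,0,.0065];e=np.array([.988,-.155,0]);d=H-b;print(np.arctan2(-d[2],d@e),np.hypot(d[2],d@e))
a=eyes.get_image("top")[110:265,210:420,::-1];b=eyes.get_image("scene")[90:245,240:450,::-1]
cv2.imwrite("pics/c5.png",np.hstack([cv2.resize(cv2.convertScaleAbs(i,alpha=1.5),(400,295),interpolation=cv2.INTER_CUBIC) for i in(a,b)]))
E
```

```text
6.2333 [0.52449518 0.08089696 0.23930333] 0.014828595159758004 [-6.03966108  1.9987518   4.63232605] 30.68853110074997 0.0021892843650407855
0.5864494728291374 0.23635998404286127
```

View pics/c5.png

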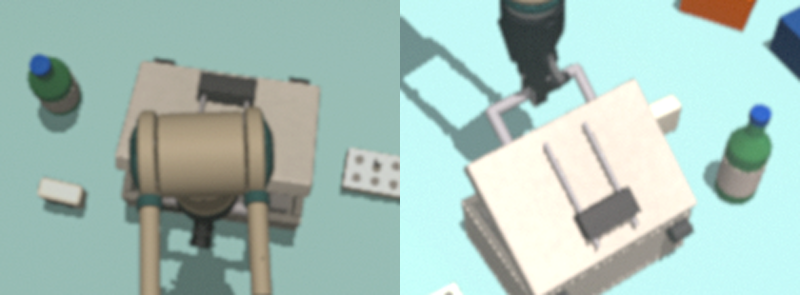

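The hood is held still at about 0.59 rad, inside the window for either trim bin, and the bystanders haven't moved. I'll hand it in.

```bash
python3 -c "from rig import manip; print(manip.sign_off())"
```

```text
the job is handed in; nothing more can be done
None
```

The job is handed in, no verdict shown: the hood was raised to about 0.85 rad, past its estimated 0.70 rad balance point, and is now held still by the bar at about 0.59 rad, with the rack, timer and bottle not visibly moved.

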